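# Change the analyser over to the connected test-gas cylinder

### The arm

A 6-joint arm with a two-finger parallel gripper is mounted at the origin on the work surface. World frame = base frame: x ahead of the robot, y to its left, z up, the work surface at z = 0. Lengths are in m, angles in rad, forces in N, time in s.
With the tool pointing down it reaches from about 0.275 to 0.825 m from the base axis. Payload 4.9 kg.
Tool frame: the origin (TCP) lies midway between the tips of the shut fingers; the grasp point (between the pads) lies arm.grip_depth behind it (arm.grip_depth is the distance from the TCP to the grasp point, in m); z points along the fingers, y is the line along which they close (so a half turn about z gives the same grasp; the last joint's range is limited). The gripper opens to 85 mm and grips with 20 to 120 N. Pads are 22 mm wide; open, the fingers measure 114 mm over their backs; the gripper's body (76 mm by 85 mm) begins 54 mm behind the grasp point. The pads swing forward as they close: fully open they stand 13 mm farther back than shut.
Start: joints at [0.98, 0.326, -0.193, 1.052, 0, 1.437], TCP at [0.243, 0.494, 0.193] pointing down, gripper open.
Joint ranges: [-2.65, 2.65], [-0.97, 1.79], [-1.3, 1.35], [-1.93, 2.1], [-1.47, 1.37], [-3.14, 3.14]. Speed limits (rad/s): [2.57, 2.57, 3.14, 3.14, 3.14, 3.14].

### API

Orientations are given as a unit quaternion [w, x, y, z].
In Python, from cell import arm gives the robot as it stands.
- The arm moves only by the tool drive_tool, never from a script. Its argument "moves" is a list of rows, each an object with "delta_pos": the shift along the tool's x, y, z in cm, a list of three; "turn": the turn about the tool's z in degrees; "hand": the closure, from 0 (fully open) to 1 (shut). In form: [{"delta_pos": [dx, dy, dz], "turn": turn, "hand": hand}, ...]. A call has 1 to 8 rows; each row is the pose to reach, as a shift and turn from the pose commanded when the call began, along the tool's axes at that moment; what a row does not reach only later rows make up. A row lasts 1/8 s, in which the tool goes at most 62.5 mm and 10.7 degrees, less where a joint would pass 70% of its speed; a pose out of reach is approached as far as the arm can. A call with a gripper value outside its range is refused whole. The fingers move at their own pace and stop on an object; "squeeze" is the grip in N (left out, the last holds). Time passes only in rows, so rows that repeat a pose let the fingers close. It gives the time, the measured TCP pose, the force, the opening and the grip force at its end, in the units of the state.
- arm.observe(): the state, without advancing time (a new reading comes with each control period).
- arm.capture(name): name is "side" or "top" or "wrist"; returns the picture (400x640x3 uint8, blue, green, red); there is no depth.
- arm.get_calibration(name): a dict with "fov_y" (degrees; the focal length in pixels is half the picture's height over the tangent of half this angle, whatever the lens; pixels are square), "cx", "cy" (the principal point, pixels), "k1" (the pictures are not rectified: a ray, as slopes to the right and down, at radius r is drawn at 1 + k1 r^2 times it, then the intrinsics apply), "extrinsics" (4x4, takes a point from world to camera coordinates). Camera axes: x right, y down, z forward; pixel columns grow to the right and rows downward; lengths in m; the calibration is good to about 2 mm. A picture is of the moment at which its call begins: read the wrist's pose just before it. get_calibration takes no time and is no camera call; for the wrist camera it gives the pose at the moment of the call.
- arm.finish_job(): hands the job in; it is judged then, once.
The state is a dict: "clock": time; "joint_positions": joint angles; "qd": joint speeds; "effort": joint torques, N m; "eef_pos": TCP position; "tcp_rot": TCP orientation; "force": force on the tool from outside, world axes, zero at the start; "torque": the same for the moment, N m; "width": opening from 0.0 (shut) to 1.0 (fully open); "finger_force": force on a finger pad.
Only numpy, scipy, OpenCV 4.12 (cv2) and the standard library are available. Lean on these libraries where they do the work, as an engineer would, in place of code of your own. Each camera call takes 0.05 s, during which the arm holds its last target. There are 200 camera calls.

### The job

Change the gas supply over: on the white panel, slide the black selector grip all the way to its end stop on the side of the cylinder that has the regulator and gauge fitted, never to the side of the capped, spent cylinder. Then pull the sprung purge knob straight up to its stop, hold it there for a good second and let it go back down, and only then swing the outlet lever fully over to its other stop, away from the selector. Leave the bottles, the jar and the carton where they are.

Things in the scene. Friction and masses are not known exactly. Their poses are not given: they have to be found in the camera images.
- panel: White gas changeover panel fixed to the bench, 190 (x) x 300 (y) x 50 mm high. Origin at the centre of its underside; +x points away from the robot, from the selector to the knob and lever; +y to the left seen from the robot. In panel coordinates (mm): selector track along x = -60, purge knob at (50, -85), outlet lever pivot at (50, 85), cylinder axes at (30, -225) and (30, 225).
- selector (a joint): Position in m of the selector grip along the panel's y: 0 at the end stop on the panel's -y side, 0.100 at the end stop on its +y side; it starts somewhere in the middle, slides stiffly (about 2.5 N) and stays where it is left.
- selector_top (a point): Centre of the top of the selector grip, a black upright plastic tab 30 mm (panel x) x 14 mm (panel y) standing 40 mm above its track; its top is 100 mm above the bench. Moves along the panel's y. The track is 150 mm long and 36 mm wide, its top 60 mm above the bench; its two end stops are 66 mm high above the bench, at panel y = -66 and +66 mm.
- purge (a joint): Lift in m of the purge knob: 0 down at rest, 0.025 pulled up to its stop. A spring pulls it down with 3 N at rest and 7 N at the stop.
- purge_top (a point): Centre of the top of the purge knob, a round black mushroom knob 32 mm in diameter and 24 mm thick on a 12 mm stem; top 94 mm and head's underside 70 mm above the bench when down. A 34 mm steel collar, 58 mm high above the bench, surrounds the stem. It lifts straight up.
- outlet (a joint): Angle in rad of the outlet lever: 0 leaning toward the selector edge (shut), 1.2 leaning away from it, at the other stop (open). It starts near 0 and stays where it is left (friction 0.08 N m).
- outlet_tip (a point): Centre of the black ball, 22 mm in diameter, at the end of the outlet lever, a 9 mm steel rod 58 mm long from the pivot; the ball centre is 112 mm above the bench at both stops and 122 mm half way.
- outlet_pivot (a point): Pivot of the outlet lever, 64 mm above the bench; the lever turns about the panel's y axis through this point, so its ball travels in the panel's x, 33 mm either side of the pivot.
- cyl_live: The cylinder in use: an aluminium gas cylinder 74 mm in diameter standing fixed in a steel holder 96 mm in diameter, with a steel regulator and a round black gauge on its neck, 311 mm high in all, 150 mm long along panel y at the top. Origin at the centre of its underside. It stands off either end of the panel.
- cyl_spent: The spent cylinder: the same cylinder and holder with only a round white cap on its neck, 266 mm high. Origin at the centre of its underside. It stands off the other end of the panel.
- reagent: Bystander: white reagent bottle 52 mm in diameter, 110 mm high. Origin at the centre of its underside.
- jar: Bystander: amber glass jar 60 mm in diameter, 75 mm high. Origin at the centre of its underside.
- carton: Bystander: cardboard carton 70 x 110 x 50 mm high, behind the panel. Origin at the centre of its underside.
- buffer: Bystander: white bottle with a black cap, 60 mm in diameter, 90 mm high, behind the panel. Origin at the centre of its underside.

How it is judged:
On the way, in this order (a step that is already met when the one before it is completed fails the run):
1. the selector is at its end stop on the side of the cylinder with the regulator, the purge knob still down and the outlet lever still shut (((y of cyl_live in the frame of panel above 0 m and value of joint selector above 0.097 m) or (y of cyl_live in the frame of panel below 0 m and value of joint selector below 0.003 m)) and value of joint purge below 0.006 m and value of joint outlet below 0.4 rad), for 0.2 s.
2. the purge knob is held up at its stop, the selector at its end stop and the outlet lever still shut (value of joint purge above 0.022 m and ((y of cyl_live in the frame of panel above 0 m and value of joint selector above 0.097 m) or (y of cyl_live in the frame of panel below 0 m and value of joint selector below 0.003 m)) and value of joint outlet below 0.4 rad), for 0.7 s.
3. the purge knob is back down, the outlet lever still shut (value of joint purge below 0.004 m and value of joint outlet below 0.4 rad), for 0.1 s.
4. the outlet lever is swung over to its other stop (value of joint outlet above 1.05 rad), for 0.2 s.
At the end, for the whole second after the job is handed in: The selector is within 3 mm of its end stop on the side of the cylinder with the regulator, the purge knob is back down (within 4 mm), the outlet lever is open (1.05 rad or more of 1.2), and the three bottles and jars and the carton are within 30 mm of where they began (((y of cyl_live in the frame of panel above 0 m and value of joint selector above 0.097 m) or (y of cyl_live in the frame of panel below 0 m and value of joint selector below 0.003 m)) and value of joint purge below 0.004 m and value of joint outlet above 1.05 rad and distance of each of reagent, jar, carton, buffer from where it was at the start of the episode below 0.03 m); the robot touches nothing.
It fails at once if the selector is slid to within 12 mm of the end stop on the spent cylinder's side ((y of cyl_live in the frame of panel above 0 m and value of joint selector below 0.012 m) or (y of cyl_live in the frame of panel below 0 m and value of joint selector above 0.088 m)).
It fails at once if a bystander is moved more than 30 mm (distance of any of reagent, jar, carton, buffer from where it was at the start of the episode above 0.03 m).
It also fails if it takes over 54 s, if anything falls off the work surface, if the arm or the gripper's body presses on something with over 40 N, if the wrist force passes 120 N, or if a joint passes its speed limit or range.

## Working session

There is one attempt and no reset: what is moved stays moved. The work goes in short steps, Python scripts to look and compute and a tool call to move; the robot and the scene stay as the last step left them, time stands still between calls to the robot, and variables do not carry over. Pictures are saved under pics/ and viewed, at most 10 in all, crops included, and the job is handed in when it is done.

Besides the shell and the picture viewer there is one more tool, called after "Request:" by a JSON object that holds its "op" and its "data". drive_tool: Moves the arm, as the interface text tells. Its arguments: {"type":"object","properties":{"moves":{"type":"array"},"squeeze":{"type":"number"}},"required":["moves"]}

```bash
mkdir -p pics; ls
python3 - <<'E'
from cell import arm
import cv2
for n in("top","side"):
    cv2.imwrite(f"pics/{n}0.png",arm.capture(n)); c=arm.get_calibration(n); print(n,c)
s=arm.observe(); print(s, arm.grip_depth)
E
```

```text
pics
top {'fov_y': 51.06300188616792, 'cx': 316.0665034729311, 'cy': 200.82239265751082, 'k1': -0.06064817479071983, 'extrinsics': array([[-3.32656766e-03, -9.99802004e-01,  1.96185400e-02,
         2.49289797e-02],
       [-9.81847792e-01, -4.54955271e-04, -1.89669991e-01,
         5.78002384e-01],
       [ 1.89641363e-01, -1.98933702e-02, -9.81651877e-01,
         9.25398738e-01],
       [ 0.00000000e+00,  0.00000000e+00,  0.00000000e+00,
         1.00000000e+00]])}
side {'fov_y': 42.33428461152492, 'cx': 317.7262757387228, 'cy': 206.5697414605121, 'k1': -0.023999975790571455, 'extrinsics': array([[-0.75462256, -0.65598471, -0.01512792,  0.48375203],
       [-0.33692496,  0.40716477, -0.84893959,  0.27257303],
       [ 0.56305095, -0.63553199, -0.52827334,  1.05994183],
       [ 0.        ,  0.        ,  0.        ,  1.        ]])}
{'clock': 0.1, 'joint_positions': array([ 9.79814924e-01,  3.26859913e-01, -1.93478165e-01,  1.05200396e+00,
        5.55771205e-06,  1.43662159e+00]), 'qd': array([-0.00059812, -0.0003655 ,  0.00136566, -0.00061149,  0.00047351,
        0.00013605]), 'effort': array([ 1.62432116e-03, -4.44237864e+01,  2.63038659e+01,  7.81998388e-03,
       -4.83133977e-05, -4.17360397e-06]), 'eef_pos': array([0.24224799, 0.49313524, 0.19278772]), 'tcp_rot': array([-2.76719428e-04,  2.26422549e-01,  9.74028866e-01, -7.21623920e-04]), 'force': array([-0.10285375, -0.66454939,  0.17050121]), 'torque': array([-0.01081502, -0.02354163, -0.00967702]), 'finger_force': 0.0, 'width': 0.9965654445882846} 0.0187
```

View pics/top0.png

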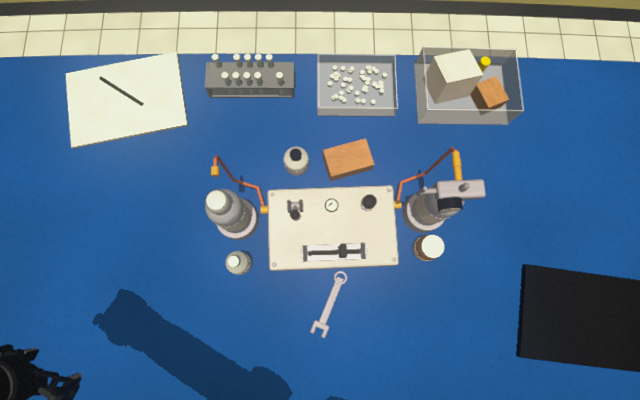

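View pics/side0.png

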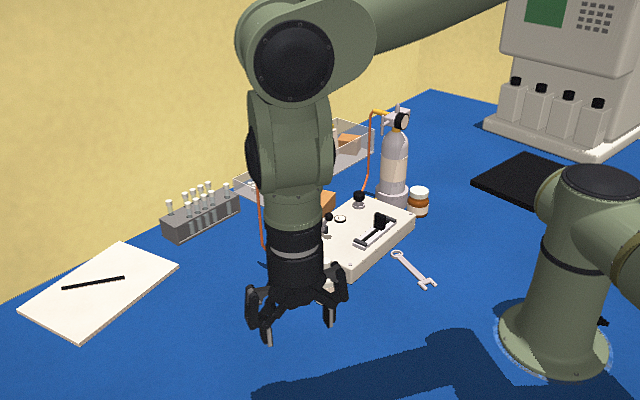

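The top view shows the regulator and gauge cylinder on the right at (437,205), which is panel -y. The capped one is on the left at (225,208). So the selector at (343,250) must go to -y (joint 0). The lever ball is at about (294,208) and the knob at (369,202). Next I measure the panel corners.

```bash
cat > h.py <<'E'
import numpy as np, cv2
from cell import arm
def KD(c,h=400):
    f=h/2/np.tan(np.radians(c["fov_y"])/2)
    return np.array([[f,0,c["cx"]],[0,f,c["cy"]],[0,0,1]]),np.array([c["k1"],0,0,0,0.])
def ray(c,px,z):
    K,D=KD(c); n=cv2.undistortPoints(np.float64(px).reshape(-1,1,2),K,D).reshape(-1,2)
    E=c["extrinsics"]; o=-E[:3,:3].T@E[:3,3]
    d=np.c_[n,np.ones(len(n))]@E[:3,:3]
    return o+d*((z-o[2])/d[:,2])[:,None]
def proj(c,P):
    K,D=KD(c);E=c["extrinsics"]
    return cv2.projectPoints(np.float64(P).reshape(-1,1,3),cv2.Rodrigues(E[:3,:3])[0],E[:3,3],K,D)[0].reshape(-1,2)
E
python3 - <<'E'
from h import *
im=cv2.imread("pics/top0.png"); c=arm.get_calibration("top")
hsv=cv2.cvtColor(im,cv2.COLOR_BGR2HSV)
m=((hsv[...,2]>150)&(hsv[...,1]<90)).astype(np.uint8)*255
m[:180]=0;m[280:]=0;m[:,:262]=0;m[:,402:]=0
cs=max(cv2.findContours(m,0,1)[0],key=cv2.contourArea)
r=cv2.minAreaRect(ray(c,cs.reshape(-1,2),.05)[:,:2].astype(np.float32)); print("panel",r,cv2.boxPoints(r))
q=cv2.approxPolyDP(cv2.convexHull(cs),6,True).reshape(-1,2);print(q,ray(c,q,.05))
v=im.max(2)
for n,(x0,y0,x1,y1),z in(("knob",(355,190,382,215),.094),("ball",(285,196,305,222),.112),("sel",(325,235,362,262),.100)):
    k=(v[y0:y1,x0:x1]<45).astype(np.uint8)
    l,N,st,ce=(cv2.connectedComponentsWithStats(k))[0:1]+cv2.connectedComponentsWithStats(k)[1:]
    for i in range(1,l):
        if st[i,4]>8: print(n,st[i]+[x0,y0,0,0,0],ray(c,ce[i]+[x0,y0],z))
w=im[180:280,260:405]; cv2.imwrite("pics/c1.png",cv2.resize(w,None,fx=5.5,fy=5.5,interpolation=2))
E
```

```text
panel ((0.5184292793273926, -0.012976616621017456), (0.18920212984085083, 0.30024489760398865), 2.2486748695373535) [[ 0.41801074  0.1333184 ]
 [ 0.42979136 -0.1666953 ]
 [ 0.61884785 -0.15927163]
 [ 0.6070672   0.14074206]]
[[391 185]
 [397 264]
 [270 269]
 [268 190]] [[ 0.61753165 -0.15487405  0.05      ]
 [ 0.43084197 -0.1620392   0.05      ]
 [ 0.4204762   0.12968422  0.05      ]
 [ 0.60500461  0.13747366  0.05      ]]
```

View pics/c1.png

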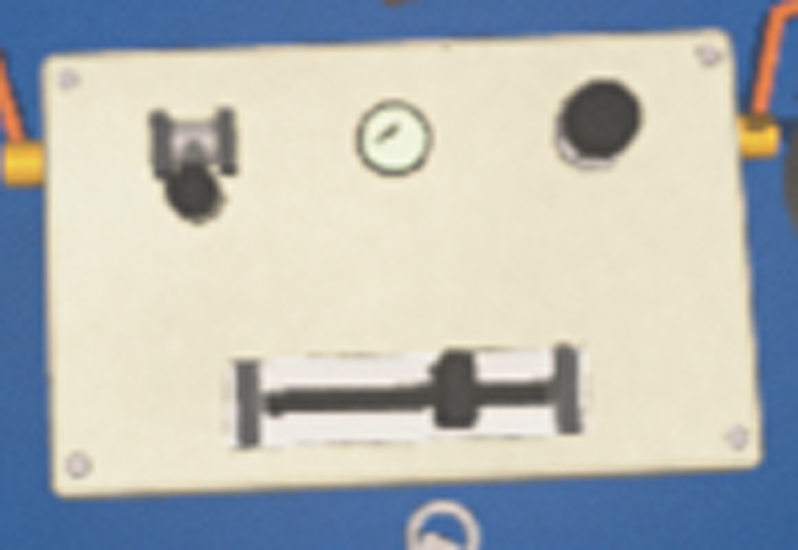

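The crop shows the selector tab at crop (455,388), the knob at (600,118) and the ball at (195,195), and the panel size comes out at 189x300 mm as it should. I'll check those points against the panel pose.

```bash
cat >> h.py <<'E'
C=np.array([.5184,-.0130]);a=np.radians(2.25);R=np.array([[np.cos(a),-np.sin(a)],[np.sin(a),np.cos(a)]])
def pan(w): return (np.asarray(w)[...,:2]-C)@R
def wor(p): return C+np.asarray(p)@R.T
def tool(w,z):  # cm shift in tool axes to world point w,z
    from scipy.spatial.transform import Rotation as Q
    s=arm.observe(); q=s["tcp_rot"]; r=Q.from_quat([q[1],q[2],q[3],q[0]])
    M=r.as_matrix(); print("t",s["clock"],"pos",s["eef_pos"].round(4),"yaxis panel deg",np.degrees(np.arctan2(M[1,1],M[0,1]))-2.25)
    return (M.T@(np.r_[w,z]-s["eef_pos"])*100).round(2)
E
python3 - <<'E'
from h import *
c=arm.get_calibration("top")
for n,p,z in(("sel",(455,380),.1),("knob",(600,118),.094),("ball",(195,195),.112)):
    print(n,pan(ray(c,np.array(p)/5.5+[260,180],z))*1000)
for p in((-60,0),(50,-85),(50,85)): print(p,wor(np.array(p)/1000))
print(tool(wor([-.06,.02]),.16))
E
```

```text
sel [[-57.35252957 -17.76548129]]
knob [[ 47.4770774  -83.59305336]]
ball [[19.29559783 82.74074201]]
(-60, 0) [ 0.45844626 -0.01535559]
(50, -85) [ 0.57169854 -0.09597148]
(50, 85) [0.56502437 0.07389746]
t 0.1 pos [0.2422 0.4931 0.1928] yaxis panel deg 61.576914849494436
[-40.88 -34.34   3.32]
```

Request:
{"op": "drive_tool", "data": {"moves": [{"delta_pos": [-5.1,-4.3,-0.5],"turn": -9,"hand": 1},{"delta_pos": [-10.2,-8.6,-0.5],"turn": -18,"hand": 1},{"delta_pos": [-14,-12,-0.5],"turn": -28.4,"hand": 1},{"delta_pos": [-18.5,-15.5,-0.5],"turn": -28.4,"hand": 1},{"delta_pos": [-23,-19.5,-0.5],"turn": -28.4,"hand": 1},{"delta_pos": [-27.5,-23.2,-0.5],"turn": -28.4,"hand": 1},{"delta_pos": [-32,-27,-0.5],"turn": -28.4,"hand": 1},{"delta_pos": [-36.5,-30.7,-0.5],"turn": -28.4,"hand": 1}]}}

```text
clock: 1.1
eef_pos: [0.4351, 0.0552, 0.1984]
tcp_rot: [0.0, -0.019, 1.0, 0.0]
force: [1.9, 1.4, -0.3]
width: 0.002
finger_force: 0.0
```

```bash
python3 -c "
from h import *
print(tool(wor([-.06,.02]),.14),arm.observe()['joint_positions'].round(2),pan(arm.observe()['eef_pos']))"
```

```text
t 1.1 pos [0.4351 0.0552 0.1984] yaxis panel deg 89.96289005805856
[-2.06 -5.15  5.84] [-0.04  0.12 -0.45  1.    0.   -0.08] [-0.08059794  0.0714629 ]
```

Request:
{"op": "drive_tool", "data": {"moves": [{"delta_pos": [-2.1,-4.7,3],"turn": 0,"hand": 1},{"delta_pos": [-2.1,-4.7,8.5],"turn": 0,"hand": 1},{"delta_pos": [-2.1,-4.7,10],"turn": 0,"hand": 1},{"delta_pos": [-2.1,-4.7,11.9],"turn": 0,"hand": 1},{"delta_pos": [-2.1,-4.7,11.9],"turn": 0,"hand": 1}]}}

```text
clock: 1.72
eef_pos: [0.4558, 0.0111, 0.0781]
tcp_rot: [-0.002, -0.019, 1.0, 0.0]
force: [-0.8, 0.6, 0.5]
width: -0.004
finger_force: 0.0
```

```bash
python3 -c "
from h import *
print(pan(arm.observe()['eef_pos']))
for n in ('side','top'): cv2.imwrite(f'pics/{n}1.png',arm.capture(n))
a=cv2.imread('pics/side1.png')[170:330,240:480];b=cv2.imread('pics/top1.png')[170:330,220:460]
cv2.imwrite('pics/c2.png',cv2.resize(np.vstack([a[:,:]]),None,fx=3.3,fy=3.3))"
```

```text
[-0.06156027  0.02654469]
```

View pics/c2.png

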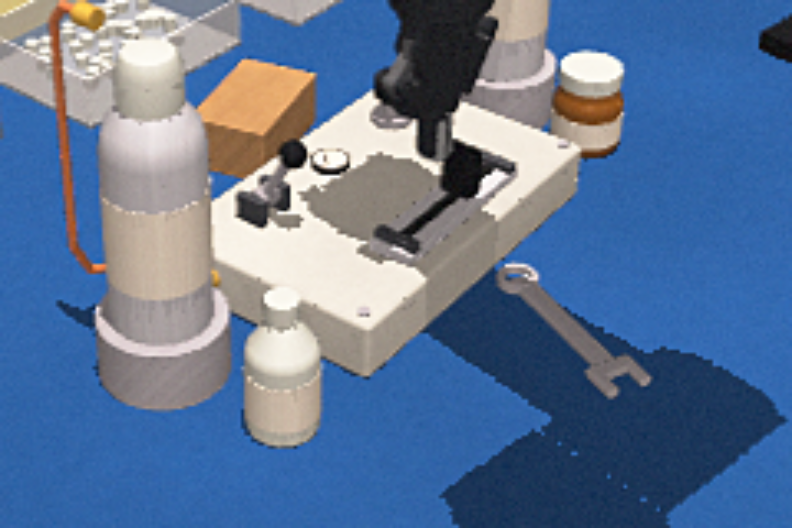

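The side crop shows the shut fingers at (433,140), on the +y side of the tab at (463,170) and over the track. I push toward -y.

Request:
{"op": "drive_tool", "data": {"moves": [{"delta_pos": [0,-1.5,0],"turn": 0,"hand": 1},{"delta_pos": [0,-2.2,0],"turn": 0,"hand": 1},{"delta_pos": [0,-2.9,0],"turn": 0,"hand": 1},{"delta_pos": [0,-3.6,0],"turn": 0,"hand": 1},{"delta_pos": [0,-4.2,0],"turn": 0,"hand": 1},{"delta_pos": [0,-4.7,0],"turn": 0,"hand": 1},{"delta_pos": [0,-4.7,0],"turn": 0,"hand": 1}]}}

```text
clock: 2.7
eef_pos: [0.4594, -0.0363, 0.0795]
tcp_rot: [-0.0, -0.019, 1.0, 0.0]
force: [-0.6, -0.2, -0.5]
width: -0.002
finger_force: 0.0
```

```bash
python3 -c "
from h import *
print(pan(arm.observe()['eef_pos']),arm.observe()['force'])"
```

```text
[-0.05985637 -0.02093725] [-0.6116428  -0.19260404 -0.47936117]
```

Request:
{"op": "drive_tool", "data": {"moves": [{"delta_pos": [0,-0.4,0],"turn": 0,"hand": 1},{"delta_pos": [0,-0.8,0],"turn": 0,"hand": 1},{"delta_pos": [0,-1.0,0],"turn": 0,"hand": 1},{"delta_pos": [0,-1.0,0],"turn": 0,"hand": 1}]}}

```text
clock: 3.2
eef_pos: [0.4598, -0.0461, 0.0795]
tcp_rot: [0.0, -0.019, 1.0, 0.0]
force: [-0.4, -0.3, 0.6]
width: -0.002
finger_force: 0.0
```

```bash
python3 -c "
from h import *
print(pan(arm.observe()['eef_pos']),arm.observe()['force'])
cv2.imwrite('pics/w2.png',arm.capture('wrist'))
cv2.imwrite('pics/side2.png',arm.capture('side'))
a=cv2.imread('pics/side2.png')[180:270,320:440];b=cv2.imread('pics/w2.png')
cv2.imwrite('pics/c3.png',np.vstack([cv2.resize(a,(480,360),interpolation=2),cv2.resize(b,(480,240))[:, :]]))"
```

```text
[-0.059853   -0.03080407] [-0.35153489 -0.34677619  0.63530452]
```

View pics/c3.png

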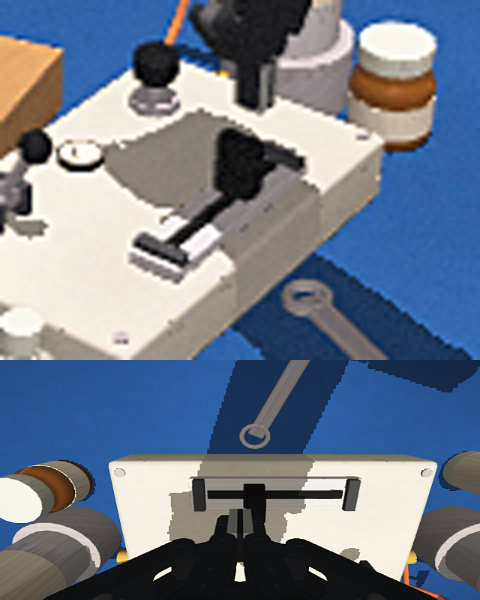

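The crops show the tab untouched. The fingertips passed behind it, on the far side in x. I'll check where the tips really are against the reported TCP.

```bash
python3 -c "
from h import *
s=arm.observe();print(s['eef_pos'],s['tcp_rot'],s['joint_positions'])
c=arm.get_calibration('side');p=proj(c,s['eef_pos']);print('side tcp px',p,'crop',(p-[320,180])*4)
cw=arm.get_calibration('wrist');pw=proj(cw,s['eef_pos']);print('wrist',pw,pw*[.75,.6]+[0,360])
print(cw)
ks=np.array([[-.06,-.0178],[.05,-.085],[.05,.085]])
P=np.c_[wor(ks),[.1,.094,.064]]
print((proj(c,P)-[320,180])*4, proj(cw,P)*[.75,.6]+[0,360])
w=cv2.imread('pics/w2.png');cv2.imwrite('pics/c4.png',cv2.resize(w[120:400,100:600],None,fx=1.6,fy=1.6))
"
```

```text
[ 0.45974175 -0.0459695   0.07946379] [-2.83284703e-05 -1.94548376e-02  9.99810736e-01  2.92798366e-05] [-2.59666072e-01  2.84761045e-01 -5.78566366e-01  7.07539514e-01
  4.06836178e-05 -2.98578204e-01]
side tcp px [[383.25992469 219.02130927]] crop [[253.03969875 156.08523706]]
wrist [[320.6467043  231.86135886]] [[240.48502823 499.11681532]]
{'fov_y': 62.764184088967795, 'cx': 319.7338688875323, 'cy': 200.97319000720626, 'k1': -0.03806636916036685, 'extrinsics': array([[-0.03855088,  0.99925604,  0.00109598,  0.06411976],
       [ 0.95128439,  0.03636435,  0.30616277, -0.44145586],
       [ 0.30589515,  0.01284543, -0.95197855,  0.13241307],
       [ 0.        ,  0.        ,  0.        ,  1.        ]])}
[[243.70618621 137.55826664]
 [159.73978393  48.56756277]
 [  3.53046506 198.57687284]] [[258.39069098 508.01009377]
 [179.75671882 594.75995623]
 [354.32393688 573.8376577 ]]
```

View pics/c4.png

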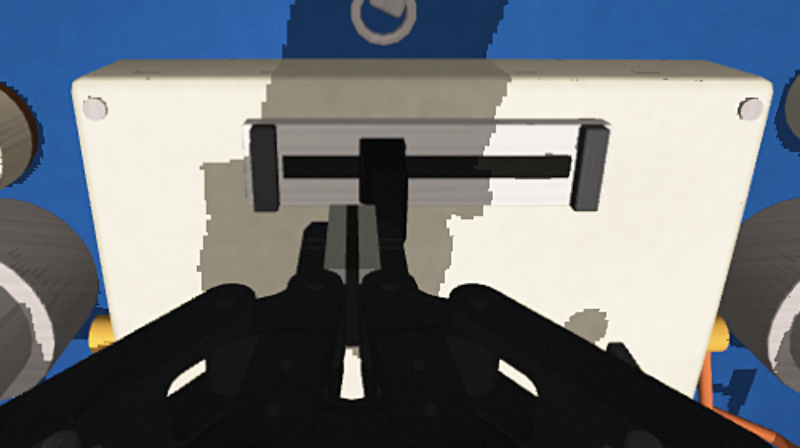

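```bash
python3 -c "
from h import *
s=arm.observe()
c=arm.get_calibration('side');cw=arm.get_calibration('wrist')
for dz in (0,.01,.02,.03,.04):
    P=s['eef_pos']+[0,0,dz]; print(dz,(proj(c,P)-[320,180])*4,(proj(cw,P)-[100,120])*1.6)
im=arm.capture('side');d=(im.max(2)[195:235,370:395]);print(d[::2,::2])
"
```

```text
0 [[253.03969875 156.08523706]] [[353.03472688 178.97817418]]
0.01 [[253.86517218 142.80903207]] [[353.1393906  190.05306534]]
0.02 [[254.69685267 129.42439577]] [[353.25515611 202.30686359]]
0.03 [[255.53480489 115.93007664]] [[353.38387133 215.93656629]]
0.04 [[256.37909427 102.32480526]] [[353.52781356 231.18514867]]
[[100  83  90 105  62  33  36  28  20  55 233 235 230]
 [250 159  64 100  97  31  31  22 126  86 143 136 138]
 [246 252 253 252  86  25  35  26 126  79 140 123 146]
 [245 245 245 250 194  24  34  20 122 104 146 144 149]
 [244 243 245 247 149  23  31  36 123  95 141 147 145]
 [246 242 243 245 177   6  24  37 115 130 255 234 127]
 [128 255 249 246 250 250 116 104  96 255 245 246 250]
 [138 126 139 129 255 248 249 253 249 245 242 243 244]
 [135 136 139 148 140 136 255 246 244 243 243 244 245]
 [134 137  98  17  13  43 135 255 249 247 244 241 243]
 [135 142  47  16  30  22  14  17  96 134 255 248 245]
 [137 142  47   9  29  32  21  22  49  45  52 117 254]
 [131 142  51  20  27  21  17  24  85  52  53  42  53]
 [138 144  38  21  12  12  25  24  14  14 121  52  39]
 [135 145  32  20  17  28  24  17  38 145 141 139 141]
 [134 146  25  26  26  28  15  13 137 137 150 137 126]
 [111 142  59  16  28  22  22   0 136 145 139 137 132]
 [131 143 102  26   9  22   0 134 149 140 134 135 135]
 [145  49  16   2 141 138 143 145 138 130 132 132 143]
 [ 38  18  68 137 134 125 146 134 134 134 132 148 143]]
```

Both views put the fingertips about 37 mm above the reported TCP, with the lateral position right. The side crop ends at (254,108), where (253,156) was predicted. So the fingers passed over the tab. I go back to its +y side and then lower gradually, checking force and picture.

Request:
{"op": "drive_tool", "data": {"moves": [{"delta_pos": [0,3,0],"turn": 0,"hand": 1},{"delta_pos": [0,5.5,0],"turn": 0,"hand": 1},{"delta_pos": [0,5.5,0.5],"turn": 0,"hand": 1},{"delta_pos": [0,5.5,1],"turn": 0,"hand": 1},{"delta_pos": [0,5.5,1.0],"turn": 0,"hand": 1}]}}

```text
clock: 3.98
eef_pos: [0.4573, 0.0084, 0.0689]
tcp_rot: [-0.001, -0.019, 1.0, -0.0]
force: [-0.0, -0.4, -0.3]
width: -0.003
finger_force: 0.0
```

```bash
python3 -c "
from h import *
s=arm.observe();print(s['eef_pos'],pan(s['eef_pos']),s['force'],s['width'])
c=arm.get_calibration('side');p=proj(c,s['eef_pos']);x,y=p[0].astype(int);print(x,y)
im=arm.capture('side');print(im.max(2)[y-30:y+6:2,x-12:x+14:2])"
```

```text
[0.45725797 0.00835573 0.06892332] [-0.06025647  0.02373969] [-0.03247538 -0.35710677 -0.30844711] -0.003215361637604066
371 232
[[ 38  33  35  37  32  37  29  31  36  31 140 255 255]
 [ 31  26  28  42  36  39  35  30  24  31 197 249 244]
 [253  17  35  25  22  29  39  33  45  58 255 244 244]
 [136 111 162  21  28  36  27  34  14 226 246 245 244]
 [249 250 249 255  36  30  29 123  54 204 248 244 245]
 [244 241 242 255  12  31  22 123  73  53 211 255 247]
 [243 242 244 255  21  35  19 124  56  43   2  43  88]
 [255 252 249 255  11  38  22 116  56  44  17  26  18]
 [134 137 140 146  26  32  14 121  67  49  26  24  27]
 [139 136 135 137 138  99  64 125  44  19  24  34  18]
 [140 138 136 137 136 139 142 156  14  21  20  30  16]
 [140 141 136 141 135 131 136  76  22  25  18  10  22]
 [136 135 135 138 136 134 137  78  21  11  29  29  12]
 [135 139 138 136 135 136 130 140  86  28  21  17   5]
 [141 136 142 144 143 128 144  85  15   6 147  81 146]
 [135 136 139 132 136 147  39  16  24 145 136 129 140]
 [140 137 135 134 151  31  19  66 141 135 135 141 136]
 [142 136 140 102  16   8  97 143 135 147 143  96 139]]
```

Request:
{"op": "drive_tool", "data": {"moves": [{"delta_pos": [0,0,0.8],"turn": 0,"hand": 1},{"delta_pos": [0,0,1.6],"turn": 0,"hand": 1},{"delta_pos": [0,0,2.4],"turn": 0,"hand": 1},{"delta_pos": [0,0,2.4],"turn": 0,"hand": 1}]}}

```text
clock: 4.53
eef_pos: [0.4569, 0.0091, 0.0446]
tcp_rot: [-0.001, -0.019, 1.0, 0.0]
force: [-0.5, 0.2, 0.3]
width: -0.001
finger_force: 0.0
```

Request:
{"op": "drive_tool", "data": {"moves": [{"delta_pos": [0,-1.5,0],"turn": 0,"hand": 1},{"delta_pos": [0,-2.2,0],"turn": 0,"hand": 1},{"delta_pos": [0,-2.7,0],"turn": 0,"hand": 1},{"delta_pos": [0,-3.2,0],"turn": 0,"hand": 1},{"delta_pos": [0,-3.2,0],"turn": 0,"hand": 1}]}}

```text
clock: 5.15
eef_pos: [0.4591, -0.0236, 0.0456]
tcp_rot: [0.0, -0.019, 1.0, -0.0]
force: [-0.2, 0.1, 0.1]
width: 0.001
finger_force: 0.2
```

```bash
python3 -c "
from h import *
s=arm.observe();print(s['eef_pos'],pan(s['eef_pos']),s['force'])"
```

```text
[ 0.45911707 -0.02358006  0.04563381] [-0.05965259 -0.00824447] [-0.21516182  0.09150667  0.1269302 ]
```

Request:
{"op": "drive_tool", "data": {"moves": [{"delta_pos": [0,-0.5,0],"turn": 0,"hand": 1},{"delta_pos": [0,-1.0,0],"turn": 0,"hand": 1},{"delta_pos": [0,-1.5,0],"turn": 0,"hand": 1},{"delta_pos": [0,-2.0,0],"turn": 0,"hand": 1},{"delta_pos": [0,-2.3,0],"turn": 0,"hand": 1}]}}

```text
clock: 5.78
eef_pos: [0.4598, -0.0452, 0.0455]
tcp_rot: [0.0, -0.019, 1.0, 0.001]
force: [-0.3, 10.4, 5.6]
width: 0.001
finger_force: 4.8
```

```bash
python3 -c "
from h import *
s=arm.observe();print(pan(s['eef_pos']),s['force'])
w=arm.capture('wrist');a=arm.capture('side')[180:270,320:440]
cv2.imwrite('pics/c5.png',np.vstack([cv2.resize(a,(480,360),interpolation=2),cv2.resize(w[120:320,100:500],(480,240))]))"
```

```text
[-0.05986986 -0.02991829] [-0.25665226 10.38730854  5.56753223]
```

View pics/c5.png

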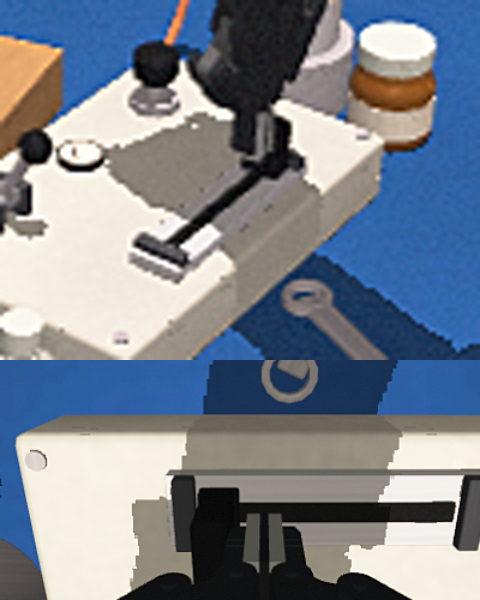

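The crops show the tab at wrist-crop (217,515) beside the -y stop block, with a 10 N reaction, so it is at its end. I press slightly more to be sure, then retreat and rise.

Request:
{"op": "drive_tool", "data": {"moves": [{"delta_pos": [0,-0.4,0],"turn": 0,"hand": 1},{"delta_pos": [0,-0.4,0],"turn": 0,"hand": 1},{"delta_pos": [0,-0.4,0],"turn": 0,"hand": 1}]}}

```text
clock: 6.25
eef_pos: [0.4598, -0.0453, 0.0456]
tcp_rot: [0.001, -0.021, 1.0, 0.005]
force: [0.5, 16.3, 7.3]
width: 0.005
finger_force: 8.3
```

Request:
{"op": "drive_tool", "data": {"moves": [{"delta_pos": [0,1.5,0],"turn": 0,"hand": 1},{"delta_pos": [0,2,-2],"turn": 0,"hand": 1},{"delta_pos": [0,2,-7],"turn": 0,"hand": 0.3},{"delta_pos": [0,2,-9],"turn": 0,"hand": 0.3},{"delta_pos": [0,2,-9],"turn": 0,"hand": 0.3}]}}

```text
clock: 6.88
eef_pos: [0.4603, -0.0308, 0.1367]
tcp_rot: [0.001, -0.019, 1.0, -0.001]
force: [-0.1, 1.2, -0.1]
width: 0.642
finger_force: 0.0
```

```bash
python3 -c "
from h import *
s=arm.observe();print(pan(s['eef_pos']),s['force'],s['width'])
print(tool(wor([.05,-.085]),s['eef_pos'][2]))
a=arm.capture('side');b=arm.capture('top')[170:290,240:480]
cv2.imwrite('pics/c6.png',np.vstack([cv2.resize(a[120:280,300:460],(400,400),interpolation=2),cv2.resize(b,(400,200),interpolation=2)]))"
```

```text
[-0.05875527 -0.01548014] [-0.1403687   1.21736652 -0.11989619] 0.6422137208924301
t 6.875 pos [ 0.4603 -0.0308  0.1367] yaxis panel deg 89.96694316652314
[-10.88  -6.95   0.05]
```

View pics/c6.png

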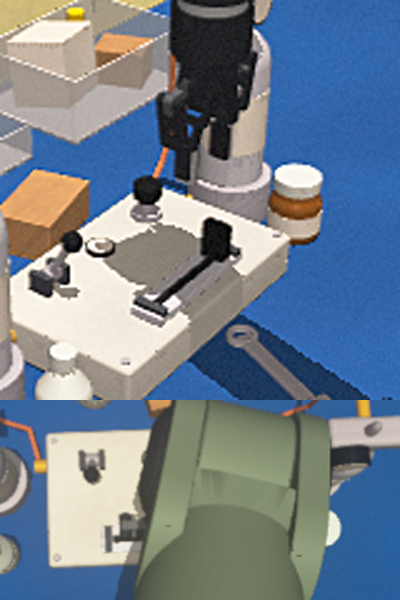

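The selector tab sits at the -y end of its track and the knob is at side-crop (147,190). Before the purge move I check the clearance between the wrist and the regulator.

```bash
python3 -c "
from h import *
c=arm.get_calibration('top')
for z in(.3,.4,.5): print(z,(pan(ray(c,[[321,245],[438,245],[330,172],[438,215]],z))*1000).round(0).tolist())
print('reg',(pan(ray(c,[[437,180],[438,197],[485,182],[440,213]],.3))*1000).round(0).tolist())
print((pan(ray(c,[[426,205],[440,200]],.15))*1000).round(0))"
```

```text
0.3 [[-63.0, 36.0], [-72.0, -166.0], [65.0, 15.0], [-20.0, -171.0]]
0.4 [[-72.0, 40.0], [-79.0, -134.0], [39.0, 21.0], [-34.0, -139.0]]
0.5 [[-80.0, 43.0], [-87.0, -103.0], [12.0, 28.0], [-49.0, -106.0]]
reg [[43.0, -176.0], [12.0, -174.0], [37.0, -263.0], [-16.0, -175.0]]
[[  25. -196.]
 [  34. -227.]]
```

Request:
{"op": "drive_tool", "data": {"moves": [{"delta_pos": [-5,-3.5,0],"turn": 0,"hand": 0.3},{"delta_pos": [-10.8,-6.9,0],"turn": 0,"hand": 0.3},{"delta_pos": [-10.8,-6.9,0],"turn": 0,"hand": 0.3},{"delta_pos": [-10.8,-6.9,4],"turn": 0,"hand": 0.3},{"delta_pos": [-10.8,-6.9,4],"turn": 0,"hand": 0.3},{"delta_pos": [-10.8,-6.9,4],"turn": 0,"hand": 0.3}]}}

```text
clock: 7.72
eef_pos: [0.5691, -0.0946, 0.0957]
tcp_rot: [-0.001, -0.02, 1.0, -0.0]
force: [0.9, -0.2, 0.9]
width: 0.702
finger_force: 0.0
```

```bash
python3 -c "
from h import *
s=arm.observe();print(pan(s['eef_pos']),s['force'],s['width'])
print(tool(wor([.05,-.085]),.03))
b=arm.capture('wrist');cw=arm.get_calibration('wrist')
print(proj(cw,np.r_[wor([.05,-.085]),.094])*1.25)
a=arm.capture('side')[150:250,300:420]
b=cv2.resize(b,None,fx=1.25,fy=1.25);b[:300,:360]=cv2.resize(a,(360,300));cv2.imwrite('pics/c7.png',b)"
```

```text
[ 0.04742485 -0.08349663] [ 0.88339906 -0.24146359  0.89856623] 0.7016787240338755
t 7.725 pos [ 0.5691 -0.0946  0.0957] yaxis panel deg 89.98621117725645
[-0.26 -0.15  6.57]
[[398.24930244 291.24741697]]
```

View pics/c7.png

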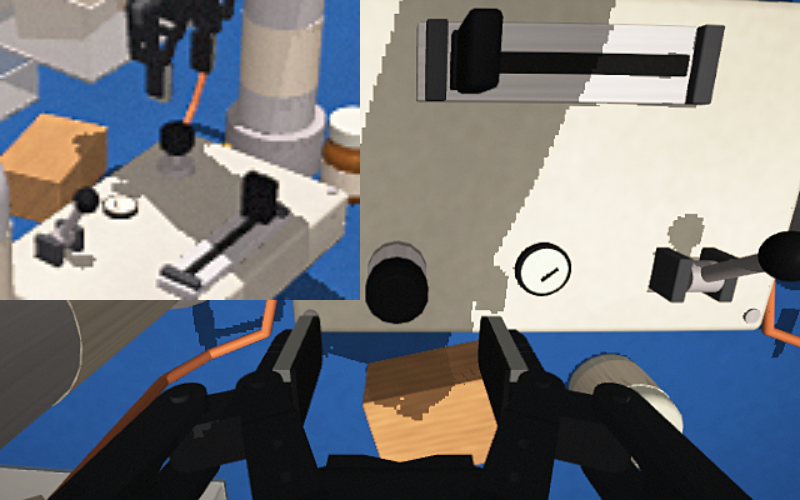

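The wrist view shows the knob top at (397,290), against a prediction of (398,291), centred between the fingers. I descend around it.

Request:
{"op": "drive_tool", "data": {"moves": [{"delta_pos": [-0.25,-0.15,2],"turn": 0,"hand": 0.3},{"delta_pos": [-0.25,-0.15,4],"turn": 0,"hand": 0.3},{"delta_pos": [-0.25,-0.15,5.8],"turn": 0,"hand": 0.3},{"delta_pos": [-0.25,-0.15,6.5],"turn": 0,"hand": 0.3},{"delta_pos": [-0.25,-0.15,6.5],"turn": 0,"hand": 0.3}]}}

```text
clock: 8.45
eef_pos: [0.5726, -0.0962, 0.0311]
tcp_rot: [0.0, -0.019, 1.0, -0.0]
force: [0.6, -0.1, 0.8]
width: 0.702
finger_force: 0.0
```

Request:
{"op": "drive_tool", "data": {"moves": [{"delta_pos": [0,0,0],"turn": 0,"hand": 0.7},{"delta_pos": [0,0,0],"turn": 0,"hand": 1},{"delta_pos": [0,0,0],"turn": 0,"hand": 1},{"delta_pos": [0,0,0],"turn": 0,"hand": 1},{"delta_pos": [0,0,0],"turn": 0,"hand": 1}], "squeeze": 50}}

```text
clock: 9.07
eef_pos: [0.5731, -0.0962, 0.0317]
tcp_rot: [0.001, -0.019, 1.0, -0.0]
force: [-1.7, 0.8, 6.0]
width: 0.347
finger_force: 49.2
```

```bash
python3 -c "
from h import *
s=arm.observe();print(s['eef_pos'],pan(s['eef_pos']),s['force'],s['width'],s['finger_force'])
a=arm.capture('side')[140:240,320:440];cv2.imwrite('pics/c8.png',cv2.resize(a,(600,500),interpolation=2))"
```

```text
[ 0.57310709 -0.09619425  0.03171924] [ 0.05139872 -0.0852779 ] [-1.68162097  0.77524588  6.04628724] 0.34695671217820423 49.21013700775802
```

View pics/c8.png

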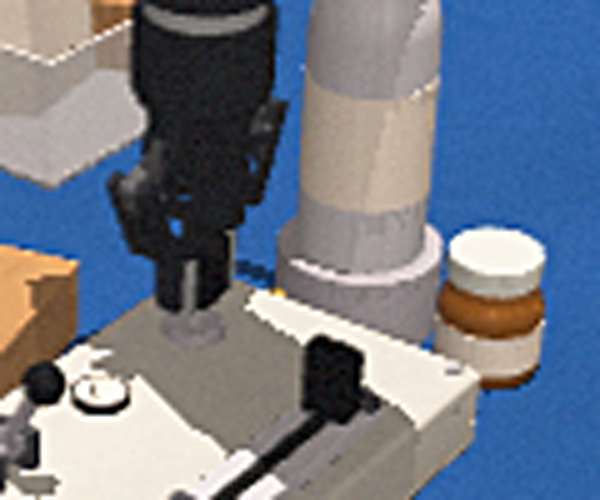

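The fingers hold the knob head (opening about 30 mm, 49 N). I lift to the stop and hold.

Request:
{"op": "drive_tool", "data": {"moves": [{"delta_pos": [0,0,-0.7],"turn": 0,"hand": 1},{"delta_pos": [0,0,-1.4],"turn": 0,"hand": 1},{"delta_pos": [0,0,-2.0],"turn": 0,"hand": 1},{"delta_pos": [0,0,-2.4],"turn": 0,"hand": 1},{"delta_pos": [0,0,-2.6],"turn": 0,"hand": 1},{"delta_pos": [0,0,-2.6],"turn": 0,"hand": 1}]}}

```text
clock: 9.88
eef_pos: [0.5729, -0.0962, 0.0566]
tcp_rot: [0.001, -0.019, 1.0, 0.0]
force: [5.7, 1.4, -6.9]
width: 0.348
finger_force: 49.9
```

```bash
python3 -c "
from h import *
s=arm.observe();print(s['eef_pos'],pan(s['eef_pos']),s['force'],s['width'],s['finger_force'])
cv2.imwrite('pics/s9.png',arm.capture('side'))
a=cv2.imread('pics/s9.png')[140:240,320:440];cv2.imwrite('pics/c9.png',cv2.resize(a,(600,500),interpolation=2))"
```

```text
[ 0.57287871 -0.09617721  0.05664186] [ 0.05117119 -0.08525191] [ 5.6852182   1.38422413 -6.86156812] 0.3482732975220337 49.9182363320142
```

Request:
{"op": "drive_tool", "data": {"moves": [{"delta_pos": [0,0,-0.3],"turn": 0,"hand": 1},{"delta_pos": [0,0,-0.3],"turn": 0,"hand": 1},{"delta_pos": [0,0,-0.3],"turn": 0,"hand": 1},{"delta_pos": [0,0,-0.3],"turn": 0,"hand": 1},{"delta_pos": [0,0,-0.3],"turn": 0,"hand": 1},{"delta_pos": [0,0,-0.3],"turn": 0,"hand": 1},{"delta_pos": [0,0,-0.3],"turn": 0,"hand": 1},{"delta_pos": [0,0,-0.3],"turn": 0,"hand": 1}]}}

```text
clock: 10.92
eef_pos: [0.5727, -0.0961, 0.0571]
tcp_rot: [-0.0, -0.019, 1.0, 0.0]
force: [11.7, -1.2, -23.2]
width: 0.347
finger_force: 53.7
```

```bash
python3 -c "
from h import *
s=arm.observe();print(s['eef_pos'],pan(s['eef_pos']),s['force'],s['width'],s['finger_force'])"
```

```text
[ 0.57270024 -0.09614178  0.05714369] [ 0.05099424 -0.0852095 ] [ 11.69581386  -1.19284501 -23.23392375] 0.3469177908047932 53.67817612364888
```

It is firmly at the stop (23 N) and has been held for 1 s. Now I lower and release.

Request:
{"op": "drive_tool", "data": {"moves": [{"delta_pos": [0,0,0.0],"turn": 0,"hand": 1},{"delta_pos": [0,0,1.0],"turn": 0,"hand": 1},{"delta_pos": [0,0,2.0],"turn": 0,"hand": 1},{"delta_pos": [0,0,2.7],"turn": 0,"hand": 1},{"delta_pos": [0,0,2.7],"turn": 0,"hand": 1},{"delta_pos": [0,0,2.7],"turn": 0,"hand": 0.3},{"delta_pos": [0,0,2.7],"turn": 0,"hand": 0.3},{"delta_pos": [0,0,2.7],"turn": 0,"hand": 0.3}]}}

```text
clock: 11.92
eef_pos: [0.5717, -0.0962, 0.0326]
tcp_rot: [-0.0, -0.019, 1.0, -0.0]
force: [0.8, -0.2, -0.2]
width: 0.704
finger_force: 0.0
```

```bash
python3 -c "
from h import *
s=arm.observe();print(s['eef_pos'],pan(s['eef_pos']),s['force'],s['width'],s['finger_force'])"
```

```text
[ 0.57168792 -0.0961659   0.03255852] [ 0.04998176 -0.08519386] [ 0.81190561 -0.17342701 -0.2415808 ] 0.7035652478558253 0.0
```

Request:
{"op": "drive_tool", "data": {"moves": [{"delta_pos": [0,0,-5],"turn": 0,"hand": 0.3},{"delta_pos": [0,0,-10.5],"turn": 0,"hand": 0.3},{"delta_pos": [1.5,3,-10.5],"turn": 0,"hand": 1},{"delta_pos": [4,8,-10.5],"turn": 0,"hand": 1},{"delta_pos": [6,13,-10.5],"turn": 0,"hand": 1},{"delta_pos": [7.2,17,-10.5],"turn": 0,"hand": 1},{"delta_pos": [7.2,17,-10.5],"turn": 0,"hand": 1},{"delta_pos": [7.2,17,-10.5],"turn": 0,"hand": 1}]}}

```text
clock: 12.92
eef_pos: [0.494, 0.0706, 0.1377]
tcp_rot: [0.0, -0.02, 1.0, -0.0]
force: [0.2, 0.5, 1.0]
width: 0.004
finger_force: 0.0
```

```bash
python3 -c "
from h import *
s=arm.observe();print(pan(s['eef_pos']),s['force'],s['width'])
print(tool(wor([-.022,.085]),.058))
b=arm.capture('wrist');cw=arm.get_calibration('wrist')
print(proj(cw,np.r_[wor([.017,.085]),.112])*1.25,proj(cw,np.r_[wor([.05,-.085]),.094])*1.25,proj(cw,np.r_[wor([-.06,-.05]),.1])*1.25)
cv2.imwrite('pics/c10.png',cv2.resize(b,None,fx=1.25,fy=1.25))"
```

```text
[-0.02110795  0.08453455] [0.15913067 0.5127346  0.98168357] 0.004330585095140364
t 12.925 pos [0.494  0.0706 0.1377] yaxis panel deg 89.99447057528013
[0.09 0.05 7.97]
[[402.27060673 333.45181359]] [[139.15736277 363.98425817]] [[155.03629257 196.32764672]]
```

View pics/c10.png

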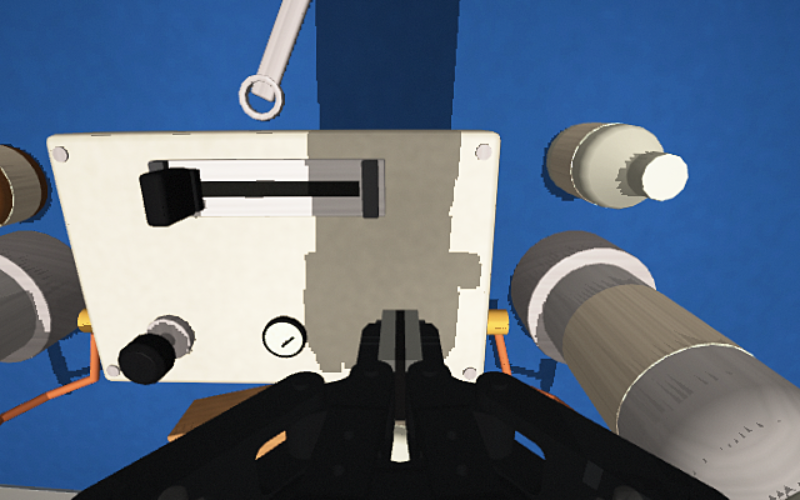

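The wrist view shows the tab top at about (155,196), as predicted for the end stop. The knob is down near (145,360), and the lever is hidden behind the fingers, ahead in x. Now I lower on the robot side of the ball and push it away.

Request:
{"op": "drive_tool", "data": {"moves": [{"delta_pos": [0.1,0,3],"turn": 0,"hand": 1},{"delta_pos": [0.1,0,6],"turn": 0,"hand": 1},{"delta_pos": [0.1,0,8],"turn": 0,"hand": 1},{"delta_pos": [0.1,0,8],"turn": 0,"hand": 1}]}}

```text
clock: 13.48
eef_pos: [0.4917, 0.0697, 0.0561]
tcp_rot: [-0.002, -0.018, 1.0, -0.0]
force: [-0.3, 0.1, 0.3]
width: 0.002
finger_force: 0.0
```

Request:
{"op": "drive_tool", "data": {"moves": [{"delta_pos": [-1.5,0,0],"turn": 0,"hand": 1},{"delta_pos": [-3,0,0],"turn": 0,"hand": 1},{"delta_pos": [-4,0,0],"turn": 0,"hand": 1},{"delta_pos": [-5,0,0],"turn": 0,"hand": 1},{"delta_pos": [-6,0,0],"turn": 0,"hand": 1},{"delta_pos": [-7,0,0],"turn": 0,"hand": 1},{"delta_pos": [-7.6,0,0],"turn": 0,"hand": 1},{"delta_pos": [-7.6,0,0],"turn": 0,"hand": 1}]}}

```text
clock: 14.48
eef_pos: [0.5691, 0.0739, 0.0572]
tcp_rot: [0.0, -0.019, 1.0, 0.0]
force: [0.1, 0.6, 0.7]
width: 0.006
finger_force: 0.3
```

```bash
python3 -c "
from h import *
s=arm.observe();print(s['eef_pos'],pan(s['eef_pos']),s['force'],s['width'])"
```

```text
[0.5691185  0.07390861 0.05719833] [0.05409142 0.0848504 ] [0.09220769 0.633426   0.66325061] 0.005504465154232485
```

Request:
{"op": "drive_tool", "data": {"moves": [{"delta_pos": [-0.4,0,0],"turn": 0,"hand": 1},{"delta_pos": [-0.8,0,0],"turn": 0,"hand": 1},{"delta_pos": [-1.2,0,0],"turn": 0,"hand": 1},{"delta_pos": [-1.2,0,0],"turn": 0,"hand": 1}]}}

```text
clock: 14.98
eef_pos: [0.5746, 0.0742, 0.0568]
tcp_rot: [-0.005, -0.02, 1.0, -0.0]
force: [-16.3, -0.2, 10.7]
width: -0.002
finger_force: 9.6
```

```bash
python3 -c "
from h import *
s=arm.observe();print(s['eef_pos'],pan(s['eef_pos']),s['force'],s['width'])
c=arm.get_calibration('side');print(proj(c,[np.r_[wor([.083,.085]),.112],np.r_[wor([.017,.085]),.112]]))
im=arm.capture('side');cv2.imwrite('pics/s11.png',im)
x,y=proj(c,np.r_[wor([.083,.085]),.112])[0].astype(int);print(im.max(2)[y-8:y+9:2,x-14:x+16:2])"
```

```text
[0.57457515 0.0741797  0.05677885] [0.0595545  0.08490706] [-16.26283373  -0.20807417  10.67436843] -0.0024139847663398563
[[310.30472513 209.2237724 ]
 [331.28931782 218.01471317]]
[[198 184  65  35  35  41  39  28  33  31  34  38  35  28 251]
 [220 190 254  84  29  35  37  32  22  28  29  33  41  25 242]
 [219 208 180 249 134  37  30  45  27  34  34  34  63 118 199]
 [215 214 192 136 191  26  30  34  30  30  30  16  65 156 107]
 [219 214 192 142 119  13  29  23  41  31  21 125  64  99 126]
 [214 213 187 132 149  29  24  26  40  30  23 116  48  82 126]
 [209 198 178 143 143 146  57  72  33  32  25 120  46 103 112]
 [191 188 163 133 137 141 148 138  33  36  30 119  57 125 112]
 [184 179 151 136 146 137 139 138  67  24  19 114  57 115 255]]
```

There is a hard stop at 16 N where expected, with the ball at its open position. I hold briefly, then back off and rise clear.

Request:
{"op": "drive_tool", "data": {"moves": [{"delta_pos": [-0.2,0,0],"turn": 0,"hand": 1},{"delta_pos": [-0.2,0,0],"turn": 0,"hand": 1},{"delta_pos": [1,0,0],"turn": 0,"hand": 1},{"delta_pos": [4,0,0],"turn": 0,"hand": 1},{"delta_pos": [8,0,0],"turn": 0,"hand": 1},{"delta_pos": [8,0,-4],"turn": 0,"hand": 1},{"delta_pos": [8,0,-9],"turn": 0,"hand": 1},{"delta_pos": [8,0,-14],"turn": 0,"hand": 1}]}}

```text
clock: 16.02
eef_pos: [0.502, 0.0712, 0.1997]
tcp_rot: [0.002, -0.019, 1.0, 0.0]
force: [0.2, 0.4, -0.6]
width: -0.001
finger_force: 0.0
```

Request:
{"op": "drive_tool", "data": {"moves": [{"delta_pos": [4,0,-2],"turn": 0,"hand": 1},{"delta_pos": [8,0,-2],"turn": 0,"hand": 1},{"delta_pos": [12,0,-2],"turn": 0,"hand": 1},{"delta_pos": [12,0,-2],"turn": 0,"hand": 1},{"delta_pos": [12,0,-2],"turn": 0,"hand": 1}]}}

```text
clock: 16.65
eef_pos: [0.3827, 0.0665, 0.2183]
tcp_rot: [0.002, -0.019, 1.0, -0.0]
force: [-0.2, -0.4, 0.1]
width: -0.004
finger_force: 0.0
```

```bash
python3 -c "
from h import *
s=arm.observe();print(s['eef_pos'],s['force'])
c=arm.get_calibration('side');im=arm.capture('side');t=arm.capture('top');w=arm.capture('wrist')
cw=arm.get_calibration('wrist')
P=[np.r_[wor([.083,.085]),.112],np.r_[wor([.05,-.085]),.094],np.r_[wor([-.06,-.05]),.1]]
for cc,i in((c,im),(cw,w)):
    for p in proj(cc,P): cv2.circle(i,tuple(int(v) for v in p.round()),1,(0,0,255),-1)
a=cv2.resize(im[150:275,270:430],(400,300),interpolation=2);b=cv2.resize(w,(480,300))
o=np.zeros((600,480,3),np.uint8);o[:300,:400]=a;o[300:]=b;cv2.imwrite('pics/c11.png',o)"
```

```text
[0.38267877 0.06650569 0.21831132] [-0.17423607 -0.35334887  0.06644637]
```

View pics/c11.png

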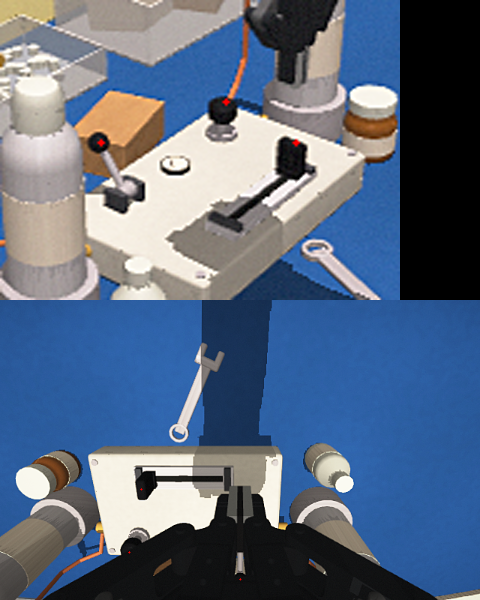

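The red predicted points fall on the ball (open), the knob (down) and the tab (-y end), and the bystanders have not moved. I hand the job in.

```bash
python3 -c "
from cell import arm
print(arm.finish_job())"
```

```text
the job is handed in; nothing more can be done
None
```

I handed in the changeover at about 17 s, with the final pictures showing the selector at the regulator-side stop, the purge pulled, held 1 s and released, the outlet lever open and the bystanders unmoved; the hand-in returned no verdict, and I viewed 12 pictures against the limit of 10.

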